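# Fit the battery pack on the bench light

## Task

The bench light needs its battery: the charged pack is lying on the bench, rails up. Fit it to the light: nose down and rail side towards the light, slide it down the upright shoe until it sits on the shelf and the catch has snapped in. Bring it down under control rather than letting it drop down the shoe, let go of it, and leave the other things on the bench where they are.

Things in the scene. Friction and masses are not known exactly. Their poses are not given: they have to be found in the camera images.
- pack: Slide-on battery pack (black cell block, grey rails), 0.32 to 0.5 kg, 110 long (x) x 64 wide (y) x 58 high (z). Starts lying on its flat base, rail side up, nose (+x end) pointing roughly to the robot's right. Origin: centre of the base; z runs up to the rail side. The lowest 40 mm (z) are the cell block with flat smooth sides at y = +-32: grip it there, across the width. Centre of mass near x 0, z 25.
- pack_nose (a point): Middle of the rail channel on the pack's flat nose face: x 55, y 0, z 45 in the pack's frame. The nose is the leading end; the pack stands steadily on it (64 x 58), rear end up. Axes as the pack's.
- pack_channel (a point): Point on the floor of the pack's rail channel: x 0, y 0, z 40 in the pack's frame. The channel runs along x, T-shaped: mouth 28 wide between lips (z 50 to 58), inside 40 wide and 10 deep (z 40 to 50). Open at the nose, closed at the rear (x below -43), so the pack goes on nose first only. A pocket for the catch is in the floor, 10 to 25 mm from the nose.
- pack_rear (a point): Centre of the rear end of the pack's cell block: x -55, y 0, z 20 in the pack's frame; the middle of the top when the pack stands on its nose.
- lamp: Bench light screwed to the bench, fixed. Grey upright housing 60 deep (x) x 92 wide (y) x 143 high, lamp head (150 wide, top at 141 high) on its back. z is up; the shoe is on the face that looks along its -x. Origin: on the bench in the plane of that face, midway across. The foot plate is 124 wide, 6 thick, from 72 in front of the face to 110 behind it.
- shoe_top (a point): Top of the shoe: 96 above the bench, 14.5 in front of the face. The shoe is an upright T-rail: web 24 wide, flange 36 wide and 8 thick (10.5 to 18.5 in front of the face), from 18 to 78 high, then tapering to 22 wide and 3 thick at the top. In the pack's channel it has play of 2 mm each way sideways and 1 mm fore and aft. Axes as the lamp's.
- lamp_seat (a point): Where pack_nose lies when the pack is home: on a shelf (72 wide, reaching 66 out from the face), 18 above the bench, 14.5 in front of the face, midway across. Axes as the lamp's. The fitted pack stands nose down: its x straight down, its z (rail side) along the lamp's +x, its base 59.5 in front of the face, its rear end 128 above the bench, 15 below the housing's top.
- catch (a joint): Sprung steel catch in the middle of the flange, 32 above the bench, 12 wide, sticking out 4.5 mm. Value in m: 0 = fully out (free, or snapped into the pack's pocket), up to 0.0075 pressed back. The nose meets it about 20 mm before home and must be pushed past it with some 5 to 12 N (its weight alone does not do it); it springs out again over the last 4 mm.
- glue: Bystander: white glue bottle with an orange cap, standing, 64 diameter x 190 high. Origin under its centre.
- offcut: Bystander: offcut of pale timber lying flat, 140 x 89 x 38. Origin under its centre.
- screwdriver: Bystander: screwdriver 200 long lying along its own x.
- tin: Bystander: steel tin, standing, 80 diameter x 100 high. Origin under its centre.
Things that resemble listed ones, but are neither listed nor needed, are in the scene too. There is more than one size of the lamp; the job needs the smaller.

How it is judged:
At the end, for the whole second after the job is handed in: The pack is on the shoe, nose down on the shelf (within 3 mm of fully home, within 6 mm sideways, within 5 degrees of upright and square to the light), the catch has sprung out into its pocket (within 1.5 mm of fully out), and it rests there, let go (horizontal distance between pack_nose and lamp_seat below 0.006 m and z of pack_nose in the frame of lamp_seat between -0.004 and 0.003 m and angle between the x axis of pack and the z axis of lamp, either way round below 0.09 rad and angle between the z axis of pack and the x axis of lamp, either way round below 0.09 rad and value of joint catch below 0.0015 m and linear speed of pack below 0.02 m/s); the robot touches nothing.
It fails at once if the pack drops or is slammed down the shoe (faster than 0.4 m/s within 60 mm of its seat) (distance between pack_nose and lamp_seat below 0.06 m and linear speed of pack above 0.4 m/s).
It fails at once if a bystander is moved by more than 30 mm (distance of any of glue, offcut, screwdriver, tin from where it was at the start of the episode above 0.03 m).
It also fails if it takes over 56 s, if anything falls off the work surface, if the arm or the gripper's body presses on something with over 40 N, if the wrist force passes 120 N, or if a joint passes its speed limit or range.

## Robot

A 6-joint arm with a two-finger parallel gripper is mounted at the origin on the work surface. World frame = base frame: x ahead of the robot, y to its left, z up, the work surface at z = 0. Lengths are in m, angles in rad, forces in N, time in s.
With the tool pointing down it reaches from about 0.3 to 0.825 m from the base axis. Payload 5.4 kg.
Tool frame: the origin (TCP) lies between the finger pads; the fingertips stand 22 mm ahead of it and the grasp point (between the pads) lies 3 mm ahead of it; z points along the fingers, y is the direction in which the jaws open and shut (so a half turn about z gives the same grasp; the last joint's range is limited). The gripper opens to 92 mm and grips with 3 to 60 N. Pads are 20 mm wide; open, the fingers measure 128 mm over their backs; the gripper's body (75 mm by 189 mm) begins 69 mm behind the grasp point.
Start: joints at [1.119, 0.158, 1.597, -0, 1.386, -0.21], TCP at [0.138, 0.558, 0.237] pointing down, gripper open.
Joint ranges: [-2.91, 2.91], [-0.94, 2.29], [0.18, 2.7], [-1.29, 4.43], [0.17, 2.64], [-3, 3]. Speed limits (rad/s): [2.57, 2.57, 3.14, 3.14, 3.14, 3.14].

## Interface

Orientations are given as a unit quaternion [w, x, y, z].
In Python, from rig import robot gives the robot as it stands. Calls block until the motion is done:
- robot.move_pose(position, orientation): joint-space move of the TCP to a pose.
- robot.move_linear(position, max_speed=0.15, rot=None): straight line of the TCP; rot=None keeps the orientation; max_speed is the mean speed in m/s.
- robot.move_joints(angles): joint-space move.
- robot.command_gripper(opening, newtons=None): finger opening in m; newtons is the grip in N (None keeps the last); returns when the fingers have stopped.
- robot.sleep(seconds).
- robot.inverse_kinematics(position, orientation): joint angles nearest the present ones, or None.
- robot.sense(): the state.
- robot.get_image(name): name is "scene" or "top" or "wrist"; returns a dict with "img" (400x640x3 uint8, blue, green, red), "camera_matrix" (3x3 intrinsics, pixels), "R" (3x3) and "t" (3): a world point X has camera coordinates R X + t; the wrist camera has in their place "T_tool_cam" (4x4, takes a point from camera to tool coordinates, whose origin is the TCP and whose axes are the flange's). Camera axes: x right, y down, z forward; pixel columns grow to the right and rows downward; lengths in m; the calibration is good to about 2 mm. A picture is of the moment at which its call begins: read the wrist's pose just before it. There is no depth.
A pose or a line that the arm cannot do raises robot.PlanningError and nothing moves.
- robot.job_done(): hands the job in, once; it reports no verdict.
Trained networks look in the newest picture that a camera, given by its name, has taken for a name from the list of things; names that differ only in an ending like _2 or _b are one class to them, and where a whole thing is asked for, a point or a joint stands for the part that bears it (a point fixed in the world has none). Each returns a list of dicts, best first, with "p" (0 to 1); they miss things now and then, are a little off and sometimes report something else, mostly with a low value. They report only what shows in the picture. A call takes as long as a camera call. They do not tell look-alikes from the thing itself.
- robot.find_in(camera, name): "box" ([left, top, width, height] in pixels, round what is visible of it).
- robot.tip_of(camera, name): "pixel" ([column, row] in pixels: a listed point, or the origin of a listed thing).
The state is a dict: "t": time; "joint_pos": joint angles; "joint_velocities": joint speeds; "joint_torque": joint torques, N m; "position": TCP position; "eef_rot": TCP orientation; "wrist_force": force on the tool from outside, world axes, zero at the start; "wrist_torque": the same for the moment, N m; "finger_gap": finger opening in m.
Only numpy, scipy, OpenCV 4.12 (cv2) and the standard library are available. Lean on these libraries where they do the work, as an engineer would, in place of code of your own. Each camera call takes 0.05 s, during which the arm holds its last target. There are 200 camera calls.

## Working session

There is one attempt and no reset: what is moved stays moved. The work goes in short steps, each a Python script; the robot and the scene stay as the last script left them, time stands still between calls to the robot, and variables do not carry over. Pictures are saved under pics/ and viewed, about 8 in all and at most 12, crops included, and the job is handed in when it is done.

```bash
mkdir -p pics; ls
python3 - <<'E'
from rig import robot
import cv2, numpy as np
for c in ["scene","top"]:
    d=robot.get_image(c); cv2.imwrite(f"pics/{c}0.png",d["img"])
    print(c,d["camera_matrix"].tolist(),np.round(-d["R"].T@d["t"],3),np.round(d["R"],3).tolist())
    for n in ["pack","lamp","glue","offcut","screwdriver","tin"]:
        print(n,[(np.round(x["box"]).tolist(),round(x["p"],2)) for x in robot.find_in(c,n)][:4])
    for n in ["pack","pack_nose","pack_channel","pack_rear","lamp","shoe_top","lamp_seat"]:
        print(n,[(np.round(x["pixel"],1).tolist(),round(x["p"],2)) for x in robot.tip_of(c,n)][:4])
s=robot.sense();print(s["t"],s["eef_rot"],s["finger_gap"])
E
```

```text
pics
scene [[467.83680723278184, 0.0, 324.47322940550947], [0.0, 467.83680723278184, 200.94992421048178], [0.0, 0.0, 1.0]] [-0.145 -0.611  1.038] [[0.671, -0.741, 0.013], [-0.52, -0.483, -0.704], [0.529, 0.466, -0.71]]
pack [([248.0, 182.0, 43.0, 34.0], 0.86)]
lamp [([347.0, 211.0, 85.0, 74.0], 0.86), ([437.0, 240.0, 140.0, 109.0], 0.6)]
glue [([287.0, 114.0, 18.0, 51.0], 0.85), ([376.0, 312.0, 36.0, 67.0], 0.18), ([247.0, 185.0, 43.0, 31.0], 0.17)]
offcut [([340.0, 154.0, 47.0, 43.0], 0.77), ([250.0, 183.0, 40.0, 34.0], 0.26)]
screwdriver [([375.0, 338.0, 27.0, 42.0], 0.55), ([348.0, 208.0, 83.0, 78.0], 0.25)]
tin [([181.0, 143.0, 28.0, 46.0], 0.67), ([288.0, 114.0, 21.0, 52.0], 0.57)]
pack [([272.2, 204.8], 0.57)]
pack_nose [([284.9, 206.4], 0.87)]
pack_channel [([268.7, 198.6], 0.96)]
pack_rear [([255.2, 197.3], 0.56)]
lamp [([483.0, 296.1], 0.62), ([376.6, 250.9], 0.6), ([267.9, 199.3], 0.49), ([297.2, 162.4], 0.47)]
shoe_top [([490.8, 257.2], 0.7), ([380.1, 221.7], 0.65)]
lamp_seat [([478.3, 283.8], 0.81), ([376.0, 240.2], 0.56)]
top [[364.90381659863044, 0.0, 329.1772324953318]
[... 311 characters left out ...]
 26.0], 0.67)]
offcut [([299.0, 106.0, 46.0, 42.0], 0.9), ([368.0, 153.0, 71.0, 59.0], 0.54), ([253.0, 203.0, 43.0, 28.0], 0.23)]
screwdriver [([458.0, 222.0, 16.0, 67.0], 0.65), ([369.0, 155.0, 70.0, 58.0], 0.41)]
tin [([169.0, 231.0, 35.0, 24.0], 0.66)]
pack [([277.4, 216.4], 0.65), ([322.4, 130.3], 0.37)]
pack_nose [([293.5, 214.8], 0.78)]
pack_channel [([274.2, 215.5], 0.7)]
pack_rear [([257.8, 220.7], 0.94)]
lamp [([391.0, 190.8], 0.9), ([482.6, 169.4], 0.87), ([190.3, 240.1], 0.65)]
shoe_top [([389.8, 184.9], 0.88), ([494.2, 155.9], 0.57)]
lamp_seat [([383.0, 185.2], 0.89), ([482.1, 161.7], 0.89)]
1.4 [ 1.37117972e-06  1.20608366e-01  9.92700167e-01 -7.91096802e-06] 0.09178551455362911
```

```bash
python3 -c "
import cv2,numpy as np
a=cv2.imread('pics/scene0.png');b=cv2.imread('pics/top0.png')
a=cv2.resize(a[100:390,170:590],(800,552));cv2.imwrite('pics/s1.png',a)
b=cv2.resize(b[90:300,160:580],(800,400),interpolation=2);cv2.imwrite('pics/t1.png',b)"
```

```text
(no output)
```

View pics/s1.png

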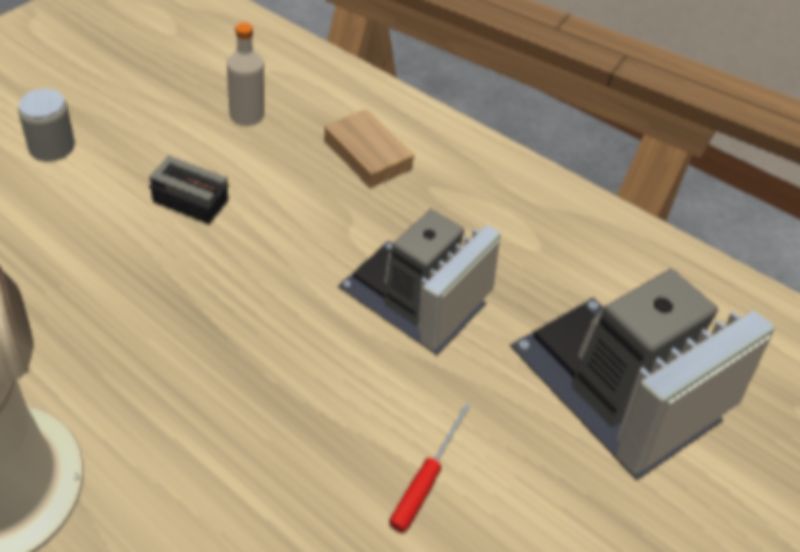

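View pics/t1.png

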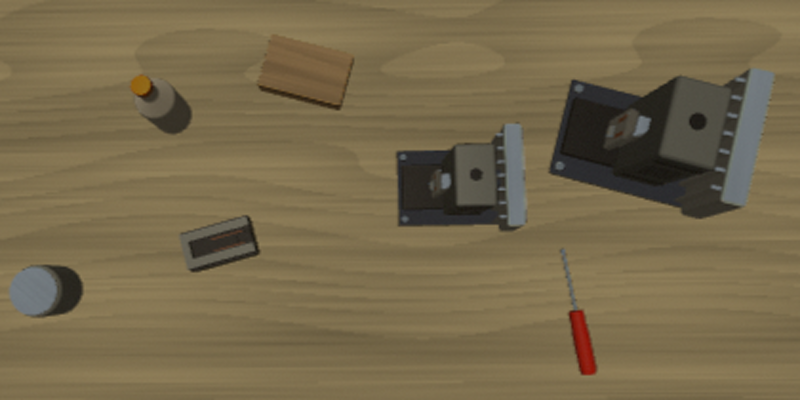

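The pack is unique: full frame about (274,215) in top and (269,199) in scene, nose right (the channel is open at its right end). There are two lamps. The smaller, at top (372–436,156–209) and scene (347–432,211–285), is the one wanted. The larger, at top (451–570,130–207), is the look-alike. Its shoe faces left in the image, towards the pack. Next I triangulate.

```bash
cat > h.py <<'E'
from rig import robot
import numpy as np, cv2
from scipy.spatial.transform import Rotation as R
def P(d,s=None):
    """3x4 projection; for the wrist camera s is the state read just before."""
    if "R" in d: return d["camera_matrix"]@np.c_[d["R"],d["t"]]
    q=np.array(s["eef_rot"]); T=np.eye(4); T[:3,:3]=R.from_quat(q[[1,2,3,0]]).as_matrix(); T[:3,3]=s["position"]
    return d["camera_matrix"]@np.linalg.inv(T@d["T_tool_cam"])[:3]
def tri(Ps,px):
    A=np.vstack([r for M,(u,v) in zip(Ps,px) for r in (u*M[2]-M[0],v*M[2]-M[1])])
    x=np.linalg.svd(A)[2][-1]; return x[:3]/x[3]
def proj(M,X): x=M@np.r_[X,1]; return x[:2]/x[2]
def onplane(M,uv,z):
    A=np.array([uv[0]*M[2]-M[0],uv[1]*M[2]-M[1]]); return np.r_[np.linalg.solve(A[:,:2],-A[:,3]-A[:,2]*z),z]
def quat(zt,yt):
    zt=zt/np.linalg.norm(zt); yt=yt-zt*(yt@zt); yt/=np.linalg.norm(yt)
    q=R.from_matrix(np.c_[np.cross(yt,zt),yt,zt]).as_quat(); return q[[3,0,1,2]]
E
python3 - <<'E'
from h import *
Ps=[P(robot.get_image(c)) for c in("scene","top")]
pts=dict(pack=((272.2,204.8),(277.4,216.4),0),nose=((284.9,206.4),(293.5,214.8),.045),chan=((268.7,198.6),(274.2,215.5),.04),rear=((255.2,197.3),(257.8,220.7),.02),
lamp=((376.6,250.9),(391,190.8),0),shoe=((380.1,221.7),(389.8,184.9),.096),seat=((376,240.2),(383,185.2),.018))
for n,(a,b,z) in pts.items():
    print(n,tri(Ps,(a,b)).round(3),onplane(Ps[0],a,z).round(3),onplane(Ps[1],b,z).round(3))
for n,a,z in (("glue",(246,144),.0),("tin",(186.5,243),.1),("offcut",(322,127),.038)): print(n,onplane(Ps[1],a,z).round(3))
E
```

```text
pack [0.502 0.176 0.004] [0.505 0.178 0.   ] [0.501 0.177 0.   ]
nose [0.505 0.121 0.033] [0.498 0.111 0.045] [0.503 0.121 0.045]
chan [0.501 0.184 0.026] [0.491 0.174 0.04 ] [0.502 0.18  0.04 ]
rear [0.489 0.238 0.004] [0.479 0.224 0.02 ] [0.487 0.235 0.02 ]
lamp [ 0.574 -0.177  0.011] [ 0.581 -0.171  0.   ] [ 0.577 -0.179  0.   ]
shoe [ 0.583 -0.164  0.115] [ 0.6   -0.157  0.096] [ 0.582 -0.163  0.096]
seat [ 0.594 -0.154  0.021] [ 0.598 -0.154  0.018] [ 0.593 -0.153  0.018]
glue [0.735 0.28  0.   ]
tin [0.422 0.421 0.1  ]
offcut [0.774 0.033 0.038]
```

Run:
```python
from h import *
d=robot.get_image("wrist");print(d["T_tool_cam"].round(3).tolist(),d["camera_matrix"][0].round(1))
# IK feasibility, pack heading h, tilt a: tool z = cos a * down + sin a * h ; lifted/pitched: x_pack -> down
h=np.array([.17,-.985,0]);y=np.cross([0,0,1],h);dn=np.array([0,0,-1.])
for a in range(-10,71,10):
    r=np.radians(a);z0=np.cos(r)*dn+np.sin(r)*h
    g=np.array([.493,.21,.022]); pos=g-.003*z0
    out=[]
    for s in(1,-1):
        i=robot.inverse_kinematics(pos,quat(z0,s*y)); 
        z1=np.cos(r)*(-h)+np.sin(r)*dn
        H=np.array([.5,.05,.09]);j=robot.inverse_kinematics(H-.003*z1,quat(z1,s*y))
        H=np.array([.59,-.13,.2]);k=robot.inverse_kinematics(H-.003*z1,quat(z1,s*y))
        out+= [None if q is None else np.round(q,2).tolist() for q in(i,j,k)]
    print(a,*out,sep="\n   ")
```

```text
[[-0.001, -0.955, -0.297, 0.085], [1.0, -0.001, 0.0, 0.001], [-0.001, -0.297, 0.955, -0.148], [0.0, 0.0, 0.0, 1.0]] [303.4   0.  320.5]
-10
   [0.08, 0.32, 1.88, 0.21, 0.97, -0.22]
   [-0.62, 1.05, 1.49, 0.97, 2.14, -1.07]
   [-0.74, 1.12, 1.02, 1.15, 2.42, -0.68]
   [0.08, 0.32, 1.88, 0.21, 0.97, 2.92]
   [-0.62, 1.05, 1.49, 0.97, 2.14, 2.07]
   [-0.74, 1.12, 1.02, 1.15, 2.42, 2.47]
0
   [0.18, 0.33, 1.85, -0.0, 0.96, 0.01]
   [-0.62, 0.93, 1.54, 0.9, 2.03, -1.07]
   [-0.75, 1.04, 1.04, 1.01, 2.34, -0.74]
   None
   [-0.62, 0.93, 1.54, 0.9, 2.03, 2.07]
   [-0.75, 1.04, 1.04, 1.01, 2.34, 2.4]
10
   [0.28, 0.37, 1.81, -0.21, 0.99, 0.22]
   [-0.62, 0.82, 1.6, 0.83, 1.91, -1.05]
   [-0.74, 0.95, 1.08, 0.88, 2.24, -0.79]
   [0.28, 0.37, 1.81, -0.21, 0.99, -2.92]
   [-0.62, 0.82, 1.6, 0.83, 1.91, 2.09]
   [-0.74, 0.95, 1.08, 0.88, 2.24, 2.35]
20
   [0.37, 0.43, 1.76, -0.4, 1.06, 0.41]
   [-0.6, 0.7, 1.65, 0.76, 1.8, -1.02]
   [-0.73, 0.85, 1.12, 0.77, 2.15, -0.82]
   [0.37, 0.43, 1.76, -0.4, 1.06, -2.73]
   [-0.6, 0.7, 1.65, 0.76, 1.8, 2.12]
   [-0.73, 0.85, 1.12, 0.77, 2.15, 2.32]
30
   
[... 536 characters left out ...]
  [-0.48, 0.37, 1.81, 0.54, 1.45, -0.85]
   [-0.65, 0.56, 1.29, 0.47, 1.81, -0.83]
   [0.58, 0.72, 1.55, -0.8, 1.39, -2.37]
   [-0.48, 0.37, 1.81, 0.54, 1.45, 2.29]
   [-0.65, 0.56, 1.29, 0.47, 1.81, 2.31]
60
   [0.62, 0.83, 1.48, -0.9, 1.51, 0.84]
   [-0.41, 0.28, 1.85, 0.44, 1.34, -0.76]
   [-0.6, 0.47, 1.36, 0.37, 1.69, -0.8]
   [0.62, 0.83, 1.48, -0.9, 1.51, -2.3]
   [-0.41, 0.28, 1.85, 0.44, 1.34, 2.38]
   [-0.6, 0.47, 1.36, 0.37, 1.69, 2.34]
70
   [0.65, 0.95, 1.4, -0.99, 1.64, 0.88]
   [-0.33, 0.21, 1.88, 0.32, 1.24, -0.64]
   [-0.55, 0.39, 1.42, 0.26, 1.57, -0.75]
   [0.65, 0.95, 1.4, -0.99, 1.64, -2.26]
   [-0.33, 0.21, 1.88, 0.32, 1.24, 2.5]
   [-0.55, 0.39, 1.42, 0.26, 1.57, 2.39]
```

```bash
cat > look.py <<'E'
from h import *
import json,sys
def look(tag,names):
    s=robot.sense();d=robot.get_image("wrist");cv2.imwrite(f"pics/{tag}.png",d["img"]);M=P(d,s)
    r={n:[(np.round(x["pixel"],1).tolist(),round(x["p"],2)) for x in robot.tip_of("wrist",n)][:3] for n in names}
    json.dump(dict(M=M.tolist(),r=r),open(f"{tag}.json","w"));print(tag,s["t"],r)
E
python3 - <<'E'
from look import *
h=np.array([.17,-.985,0]);y=np.cross([0,0,1],h);dn=np.array([0,0,-1.])
robot.move_pose([.5,.19,.22],quat(dn,y)); look("w1",["pack","pack_nose","pack_channel","pack_rear"])
robot.move_pose([.59,-.09,.24],quat(dn,y)); look("w2",["lamp","lamp_seat","shoe_top"])
a=[cv2.imread(f"pics/w{i}.png") for i in(1,2)]
cv2.imwrite("pics/w12.png",np.hstack([cv2.resize(i,(400,250)) for i in a]))
E
```

```text
w1 3.425 {'pack': [([314.7, 184.9], 0.93)], 'pack_nose': [([317.3, 238.0], 0.83), ([310.6, 142.8], 0.56)], 'pack_channel': [([317.2, 191.9], 0.72)], 'pack_rear': [([312.1, 142.6], 0.81), ([314.6, 239.9], 0.69)]}
w2 4.8083 {'lamp': [([318.9, 393.8], 0.84), ([304.9, 239.7], 0.66)], 'lamp_seat': [([306.8, 230.0], 0.6)], 'shoe_top': [([299.8, 259.5], 0.87)]}
```

View pics/w1.png

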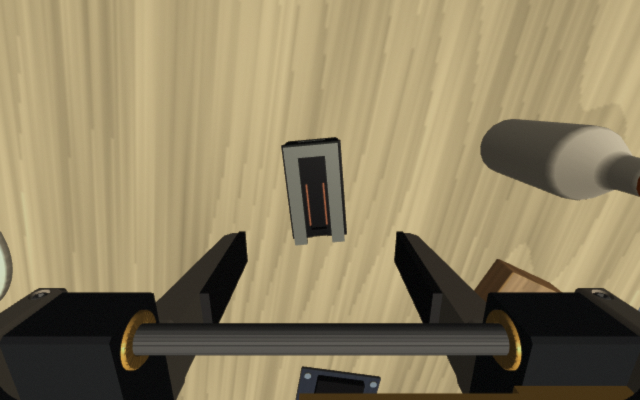

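View pics/w2.png

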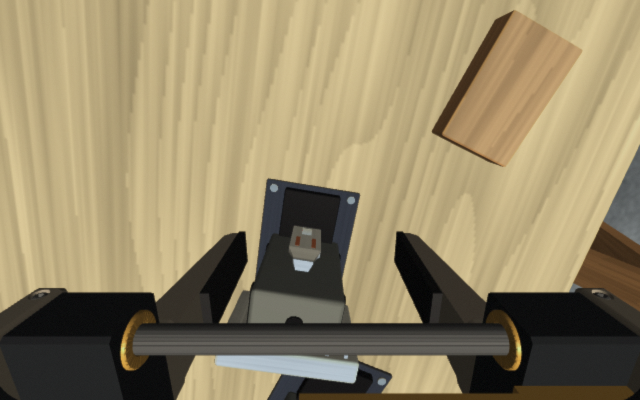

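Pack in w1: closed rear up at about y=143, open nose down at y=243, top corners about (283,147), (340,142), (294,245) and (345,240). Lamp in w2: foot-plate front corners (267,179) and (359,192), shoe top about (305,228–260) with the catch showing.

Run:
```python
from h import *
import json
from scipy.optimize import least_squares
L=lambda t:(lambda j:(np.array(j["M"]),j["r"]))(json.load(open(t+".json")))
M1,_=L("w1");M2,_=L("w2")
for uv in((283,147),(340,142),(294,245),(345,240)): print("top corner",onplane(M1,uv,.058).round(4))
for uv in((267,179),(359,192)): print("plate",onplane(M2,uv,.006).round(4))
S,T=[P(robot.get_image(c)) for c in("scene","top")]
pk={"o":(0,0,0),"n":(.055,0,.045),"c":(0,0,.04),"r":(-.055,0,.02)}
obs=[(S,"o",272.2,204.8),(S,"n",284.9,206.4),(S,"c",268.7,198.6),(S,"r",255.2,197.3),(T,"o",277.4,216.4),(T,"n",293.5,214.8),(T,"c",274.2,215.5),(T,"r",257.8,220.7),
(M1,"o",314.7,184.9),(M1,"n",317.3,238),(M1,"c",317.2,191.9),(M1,"r",312.1,142.6)]
obs+=[(M1,p,u,v) for p,u,v in(((-.055,-.032,.058),283,147),((-.055,.032,.058),340,142),((.055,-.032,.058),294,245),((.055,.032,.058),345,240))]
def fit(obs,D,x0):
    def f(x):
        c,s=np.cos(x[2]),np.sin(x[2]);o=[]
        for M,k,u,v in obs:
            p=np.array(D.get(k,k) if isinstance(k,str) else k);w=np.array([x[0]+c*p[0]-s*p[1],x[1]+s*p[0]+c*p[1],p[2]]);o+=list(proj(M,w)-[u,v])
        return np.array(o)
    r=least_squares(f,x0,loss="soft_l1");print(r.x.round(4));print(f(r.x).reshape(-1,2).round(1).tolist())
fit(obs,pk,[.5,.18,-1.4])
fit([(M1,p,u,v) for M,p,u,v in obs[-4:]]+obs[8:12],pk,[.5,.18,-1.4])
lp={"o":(0,0,0),"t":(-.0145,0,.096),"s":(-.0145,0,.018)}
ob=[(S,"o",376.6,250.9),(S,"t",380.1,221.7),(S,"s",376,240.2),(T,"o",391,190.8),(T,"t",389.8,184.9),(T,"s",383,185.2),(M2,"o",304.9,239.7),(M2,"s",306.8,230),
(M2,(-.072,-.062,.006),267,179),(M2,(-.072,.062,.006),359,192)]
fit(ob,lp,[.58,-.17,-1.5])
fit(ob[6:],lp,[.58,-.17,-1.5])
```

```text
top corner [0.455  0.2268 0.058 ]
top corner [0.5112 0.2417 0.058 ]
top corner [0.4819 0.12   0.058 ]
top corner [0.5373 0.1359 0.058 ]
plate [ 0.5232 -0.1082  0.006 ]
plate [ 0.6442 -0.1051  0.006 ]
[ 0.4959  0.1798 -1.3402]
[[-2.6, 1.3], [-1.0, -4.3], [-0.1, -1.7], [-0.9, -2.1], [-0.8, 1.7], [-1.8, -1.8], [0.1, 1.9], [0.4, 1.3], [1.1, -1.5], [0.9, 0.7], [-1.9, 0.4], [0.3, -1.6], [-2.8, 0.3], [3.0, 1.6], [-4.2, 0.2], [1.6, 2.1]]
[ 0.4956  0.1803 -1.3307]
[[-3.5, 0.1], [2.2, 0.8], [-3.9, 0.0], [1.9, 1.4], [0.9, -1.9], [1.2, 0.3], [-2.1, -0.0], [-0.3, -2.0]]
[ 0.5851 -0.1788 -1.5485]
[[3.1, 0.5], [-1.3, 4.6], [0.1, 4.5], [-0.3, -2.6], [0.4, -0.8], [3.8, 2.4], [1.0, -5.7], [-0.0, -0.4], [-1.3, -0.2], [0.9, 0.4]]
[ 0.5848 -0.1795 -1.5497]
[[0.8, -5.3], [-0.3, 0.1], [-1.5, 0.2], [0.7, 0.9]]
```

```bash
cat > geo.py <<'E'
from look import *
dn=np.array([0,0,-1.])
def head(yaw): return np.array([np.cos(yaw),np.sin(yaw),0])
PK=np.array([.4957,.180,0]);PY=-1.335;A=np.radians(50);GX,GZ=-.04,.025
def tilt(h,a): return np.cos(a)*dn+np.sin(a)*h
E
python3 - <<'E'
from geo import *
h=head(-1.549);y=np.cross(-dn,h);a=np.radians(33)
C=np.array([.585,-.164,.07])-.30*tilt(h,np.radians(50.3))
z=tilt(h,a);x=np.cross(y,z);robot.move_pose(C-.085*x+.148*z,quat(z,y))
look("w3",["lamp","lamp_seat","shoe_top","catch"])
h=head(PY);y=np.cross(-dn,h);z=tilt(h,A);g=PK+GX*h+[0,0,GZ]-.003*z
robot.move_pose(g-.12*z+[0,0,.03],quat(z,y))
look("w4",["pack","pack_nose","pack_channel","pack_rear"])
s=robot.sense();print(s["t"],s["wrist_force"])
E
```

```text
Traceback (most recent call last):
  File "look.py", line 5, in look
    r={n:[(np.round(x["pixel"],1).tolist(),round(x["p"],2)) for x in robot.tip_of("wrist",n)][:3] for n in names}
                                                                     ~~~~~~~~~~~~^^^^^^^^^^^
ValueError: it knows: glue, lamp, lamp_seat, offcut, pack, pack_channel, pack_nose, pack_rear, screwdriver, shoe_top, tin
```

View pics/w3.png

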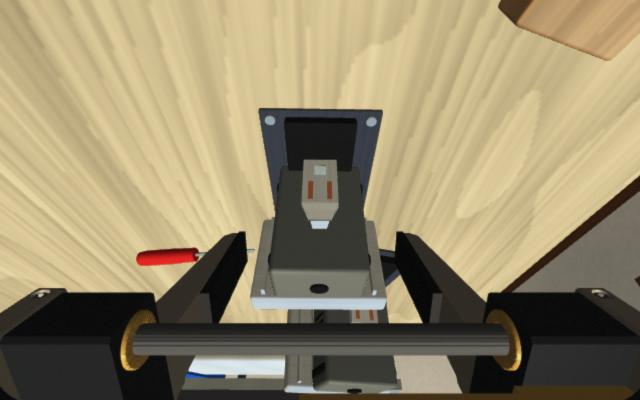

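Close lamp view: plate front corners (260,109) and (382,110), shelf front corners (285,118) and (357,119), flange base corners (302,160) and (338,160), taper start about (302,206) and (338,206), top edge about (311,222)–(329,222).

```bash
python3 - <<'E'
from geo import *
look("w3",["lamp","lamp_seat","shoe_top"])
h=head(PY);y=np.cross(-dn,h);z=tilt(h,A);g=PK+GX*h+[0,0,GZ]-.003*z
robot.move_pose(g-.12*z+[0,0,.03],quat(z,y))
look("w4",["pack","pack_nose","pack_channel","pack_rear"])
s=robot.sense();print(s["t"],s["wrist_force"])
E
cat > fitl.py <<'E'
from h import *
import json
from scipy.optimize import least_squares
L=lambda t:np.array(json.load(open(t+".json"))["M"])
def fit(obs,x0):
    def f(x):
        c,s=np.cos(x[2]),np.sin(x[2]);o=[]
        for M,p,u,v in obs:
            w=np.array([x[0]+c*p[0]-s*p[1],x[1]+s*p[0]+c*p[1],p[2]]);o+=list(proj(M,w)-[u,v])
        return np.array(o)
    r=least_squares(f,x0,loss="soft_l1");print(r.x.round(4));print(f(r.x).reshape(-1,2).round(1).tolist());return r.x
E
python3 - <<'E'
from fitl import *
M=L("w3");M2=L("w2")
o3=[(M,(-.072,-.062,.006),260,109),(M,(-.072,.062,.006),382,110),(M,(-.066,-.036,.018),285,118),(M,(-.066,.036,.018),357,119),
(M,(-.0185,-.018,.018),302,160),(M,(-.0185,.018,.018),338,160),(M,(-.0185,-.018,.078),302,206),(M,(-.0185,.018,.078),338,206),(M,(-.016,-.011,.096),311,221),(M,(-.016,.011,.096),329,221)]
o2=[(M2,(-.072,-.062,.006),267,179),(M2,(-.072,.062,.006),359,192)]
fit(o3,[.58,-.17,-1.5]);fit(o3+o2,[.58,-.17,-1.5])
E
```

```text
w3 5.9833 {'lamp': [([316.4, 162.2], 0.88)], 'lamp_seat': [([319.9, 159.3], 0.63)], 'shoe_top': [([316.7, 220.0], 0.61)]}
w4 7.7167 {'pack': [([320.6, 290.5], 0.72), ([316.4, 166.8], 0.57)], 'pack_nose': [([320.0, 219.0], 0.57)], 'pack_channel': [([321.2, 199.8], 0.68)], 'pack_rear': [([320.0, 153.4], 0.9)]}
7.9667 [ 0.06052065 -0.50680448 -0.38122045]
[ 0.5852 -0.1824 -1.5729]
[[-1.7, 1.6], [1.4, 2.7], [-0.8, 5.5], [0.6, 5.6], [1.7, -0.6], [-1.7, -0.1], [-0.4, -4.1], [0.6, -3.7], [-2.6, -2.5], [2.8, -2.3]]
[ 0.5853 -0.181  -1.5635]
[[-2.4, 0.9], [1.2, 1.0], [-1.4, 4.6], [0.3, 4.2], [1.6, -1.3], [-1.6, -1.1], [-0.4, -4.9], [0.6, -4.7], [-2.6, -3.3], [2.8, -3.2], [-0.4, 0.9], [1.4, 2.8]]
```

View pics/w4.png

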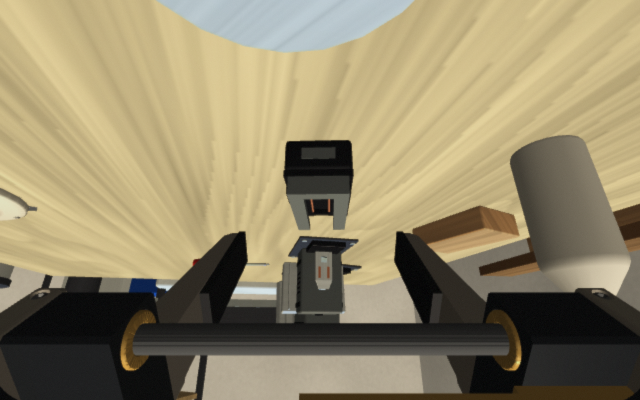

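The pack is well aligned in view, but the tin at top (light disc) is close behind the gripper/camera at 50° tilt. I'll take a shallower 25° grip, stand the pack on its nose on the bench, then regrip it from above.

```bash
cat >> geo.py <<'E'
A=np.radians(25);GX,GZ=-.035,.0265
SY=-1.56; ST=np.array([.46,.09,0])   # standing: pack z = head(SY), grasp point over ST
E
python3 - <<'E'
from geo import *
h=head(PY);y=np.cross(-dn,h);z=tilt(h,A);g=PK+GX*h+[0,0,GZ]-.003*z
robot.move_linear(np.array(robot.sense()["position"])+[0,0,.06],.3)
robot.move_pose(g-.09*z+[0,0,.02],quat(z,y)); robot.move_linear(g,.12)
robot.command_gripper(.05,50); s=robot.sense();print(s["t"],s["finger_gap"],np.round(s["wrist_force"],1))
robot.move_linear(g+[0,0,.15],.25)
h=head(SY);y=np.cross(-dn,h);z=np.cos(A)*-h+np.sin(A)*dn
p=ST+[0,0,.055-GX]-.003*z
robot.move_pose(p+[0,0,.05],quat(z,y))
s=robot.sense();print(s["t"],s["finger_gap"],np.round(s["wrist_force"],1),s["joint_pos"])
for c in("scene","top"): cv2.imwrite(f"pics/{c}5.png",robot.get_image(c)["img"])
a=cv2.imread("pics/scene5.png")[90:340,180:500];b=cv2.imread("pics/top5.png")[100:300,220:480]
cv2.imwrite("pics/c5.png",np.hstack([cv2.resize(a,(448,350)),cv2.resize(b,(350,350))]))
E
```

```text
10.3583 0.06417716056739042 [-1.8  0.5  2.6]
12.275 0.0637109088377136 [ 1.4  0.9 -3.1] [-0.62094965  0.36683496  1.95901745  0.8228109   1.67187049 -0.93780633]
```

View pics/c5.png

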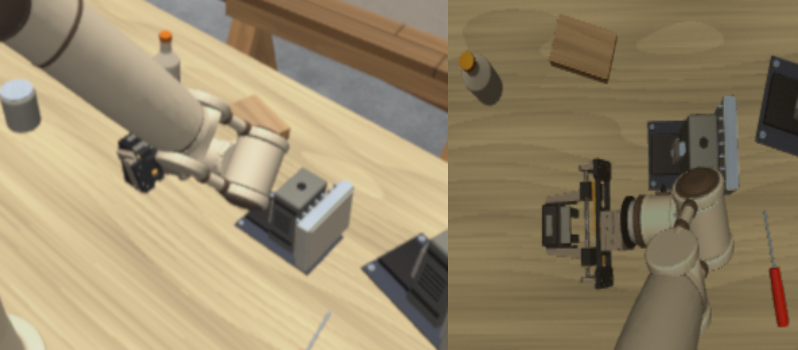

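```bash
sed -i 's/ST=np.array(\[.46,.09,0\])/ST=np.array([.45,.16,0])/' geo.py
python3 - <<'E'
from geo import *
h=head(SY);y=np.cross(-dn,h);z=np.cos(A)*-h+np.sin(A)*dn
p=ST+[0,0,.055-GX]-.003*z
robot.move_linear(p+[0,0,.05],.25); f0=np.array(robot.sense()["wrist_force"])
robot.move_linear(p+[0,0,.006],.15)
for k in range(12):
    robot.move_linear(p+[0,0,.005-.001*k],.02)
    df=robot.sense()["wrist_force"][2]-f0[2]
    if df>4: break
print("contact",.005-.001*k,df)
robot.command_gripper(.09); robot.sleep(.1)
robot.move_linear(np.array(robot.sense()["position"])-.08*z,.25)
robot.move_linear(np.array(robot.sense()["position"])+[0,0,.12],.3)
zz=dn; g=ST+[0,0,.11-.02]-.003*dn
q=robot.inverse_kinematics(g+[0,0,.12],quat(dn,y));q2=robot.inverse_kinematics(g+[0,0,.12],quat(dn,-y));print(np.round(q,2),np.round(q2,2))
robot.move_pose(g+[0,0,.10]-.05*h,quat(dn,y))
look("w6",["pack_rear","pack"])
print(robot.sense()["t"])
E
```

```text
contact 0.002 11.723154890216444Traceback (most recent call last):
  File "<stdin>", line 15, in <module>
    return _wrapfunc(a, 'round', decimals=decimals, out=out)
    return _wrapit(obj, method, *args, **kwds)
    result = getattr(arr, method)(*args, **kwds)
TypeError: unsupported operand type(s) for *: 'NoneType' and 'float'
```

Run:
```python
from geo import *
h=head(SY);y=np.cross(-dn,h);g=ST+[0,0,.09]-.003*dn
print(robot.inverse_kinematics(g,quat(dn,y)))
robot.move_pose(g+[0,0,.10],quat(dn,y))
look("w6",["pack_rear","pack"])
print(robot.sense()["t"])
```

```text
[ 8.78528489e-02  7.49044151e-02  1.99312598e+00 -4.44089210e-16
  1.07356226e+00  7.70565221e-02]
w6 16.7833 {'pack_rear': [([324.9, 218.7], 0.61)], 'pack': [([319.9, 177.1], 0.56)]}
16.9333
```

View pics/w6.png

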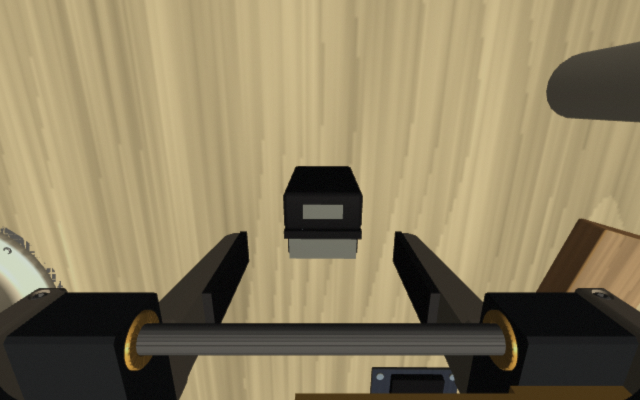

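Pack stands on its nose: cell-block top corners about (284,192), (362,192), (284,231), (362,231), aligned with the jaws, rail side (grey) towards the lamp.

Run:
```python
from fitl import *
from geo import SY,ST,head,dn
M=L("w6");h=head(SY);y=np.cross(-dn,h)
for uv in((286,192),(360,192),(284,231),(362,231),(324.9,218.7)):
    w=onplane(M,uv,.11)-ST; print(uv,"along h",round(w@h,4),"along y",round(w@y,4))
print("block 0 expected at h=-.0265, z40 at +.0135, centre z20 at -.0065")
# shoe only
M3=L("w3")
o=[(M3,(-.0185,-.018,.018),302,160),(M3,(-.0185,.018,.018),338,160),(M3,(-.0185,-.018,.078),302,206),(M3,(-.0185,.018,.078),338,206),(M3,(-.016,-.011,.096),311,221),(M3,(-.016,.011,.096),329,221),(M3,(-.0145,0,.096),316.7,220),(M3,(-.0145,0,.018),319.9,159.3)]
fit(o,[.58,-.17,-1.56])
im=cv2.imread("pics/w3.png")[100:240,250:390];cv2.imwrite("pics/w3c.png",cv2.resize(im,(600,600),interpolation=cv2.INTER_CUBIC))
```

```text
(286, 192) along h -0.0187 along y -0.029
(360, 192) along h -0.0188 along y 0.0292
(284, 231) along h 0.0146 along y -0.0318
(362, 231) along h 0.0145 along y 0.0321
(324.9, 218.7) along h 0.0037 along y 0.0017
block 0 expected at h=-.0265, z40 at +.0135, centre z20 at -.0065
[ 0.5848 -0.1847 -1.573 ]
[[1.3, 1.0], [-2.1, 1.4], [-0.7, -2.6], [0.0, -2.2], [-3.0, -1.1], [2.2, -0.9], [2.9, 0.9], [-0.3, 4.5]]
```

View pics/w3c.png

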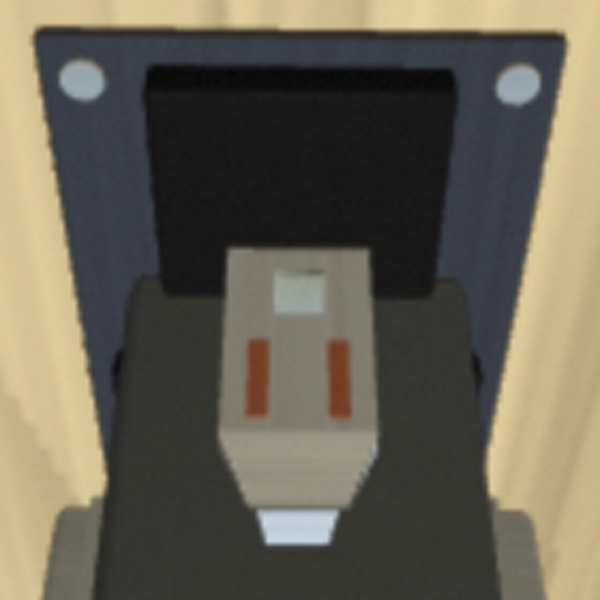

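Crop: shelf top-front edge at row 121 (284–356), flange base row 158 (303–337), taper start row 200 (301–338), top front edge row 218 (308–330), shelf/face line row 169. I'll use these for a better fit.

Run:
```python
from fitl import *
M=L("w3");M2=L("w2")
o=[(M,(-.072,-.062,.006),258.5,108.4),(M,(-.072,.062,.006),382,109),(M,(-.066,-.036,.018),284.3,121),(M,(-.066,.036,.018),356.2,121),
(M,(-.0185,-.018,.018),303.2,158),(M,(-.0185,.018,.018),336.6,158),(M,(-.0185,-.018,.078),301.3,200.3),(M,(-.0185,.018,.078),338,200.3),(M,(-.016,-.011,.096),308.3,218.3),(M,(-.016,.011,.096),330.5,218.3),
(M,(0,-.036,.018),288.5,169),(M,(0,.036,.018),352,169)]
o2=[(M2,(-.072,-.062,.006),267,179),(M2,(-.072,.062,.006),359,192)]
fit(o,[.58,-.17,-1.56]);fit(o+o2,[.58,-.17,-1.56])
```

```text
[ 0.5852 -0.1794 -1.5577]
[[-1.6, 0.4], [1.0, 0.3], [-1.3, 0.4], [0.8, 0.7], [0.2, -0.4], [-0.3, -0.3], [0.0, -0.2], [0.5, -0.1], [-0.1, -1.6], [1.2, -1.5], [-0.3, 0.6], [-0.7, 0.8]]
[ 0.5852 -0.1793 -1.5545]
[[-1.7, 0.5], [0.9, -0.0], [-1.4, 0.4], [0.7, 0.5], [0.2, -0.4], [-0.3, -0.4], [-0.0, -0.2], [0.5, -0.2], [-0.1, -1.6], [1.2, -1.6], [-0.3, 0.6], [-0.6, 0.6], [-0.8, -0.1], [1.2, 1.1]]
```

```bash
cat >> geo.py <<'E'
LP=np.array([.5852,-.1793,0]);LY=-1.556
hl=head(LY);yl=np.cross(-dn,hl);QL=quat(dn,yl)
def tcp(nose_z,fwd=0,side=0): return LP-(.0335-fwd)*hl+side*yl+[0,0,nose_z+.09+.003]
E
cat > down.py <<'E'
from geo import *
def down(z0,z1,fmax,f0,step=.004,v=.05,fwd=0,side=0):
    z=z0
    while z>z1+1e-6:
        z=max(z1,z-step); robot.move_linear(tcp(z,fwd,side),v)
        s=robot.sense();df=np.array(s["wrist_force"])-f0
        if abs(df[2])>fmax or np.hypot(*df[:2])>15: break
    print("nose z cmd",round(z,4),"actual",round(s["position"][2]-.093,4),"df",df.round(1),"t",s["t"],"gap",round(s["finger_gap"],4)); return z
E
python3 - <<'E'
from down import *
h=head(SY);y=np.cross(-dn,h);g=ST+[0,0,.09]-.003*dn
robot.move_linear(g,.2); robot.command_gripper(.055,50); s=robot.sense();print(s["finger_gap"],np.round(s["wrist_force"],1),s["t"])
robot.move_linear(g+[0,0,.13],.25)
robot.move_linear(tcp(.125),.3,rot=QL); robot.sleep(.2)
f0=np.array(robot.sense()["wrist_force"]);np.save("f0.npy",f0);print(f0.round(1))
for c in("scene","top"):
    cv2.imwrite(f"pics/{c}7.png",robot.get_image(c)["img"])
    print(c,[(n,[(np.round(x["pixel"],1).tolist(),round(x["p"],2)) for x in robot.tip_of(c,n)][:2]) for n in("shoe_top","pack_rear")])
down(.1,.06,6,f0)
E
```

```text
0.06371185257142009 [-2.8  0.6  6.3] 18.0917
[-2.2  5.9 -1.7]
scene [('shoe_top', [([378.5, 222.5], 0.89), ([490.3, 257.8], 0.76)]), ('pack_rear', [([376.8, 186.7], 0.72)])]
top [('shoe_top', [([493.5, 155.5], 0.6), ([378.5, 182.1], 0.59)]), ('pack_rear', [([393.1, 175.8], 0.61)])]
nose z cmd 0.072 actual 0.0717 df [3.7 9.8 6.2] t 22.7583 gap 0.0637
```

Run:
```python
from geo import *
robot.sleep(.1)
s=robot.sense();print(np.round(s["wrist_force"],1),np.round(s["wrist_torque"],2),np.round(s["position"]-tcp(.072),4))
d=robot.get_image("scene")["img"];cv2.imwrite("pics/s8.png",cv2.resize(d[150:300,300:460],(640,600),interpolation=cv2.INTER_CUBIC))
robot.move_linear(tcp(.074),.03);
for f in(0,-.001,-.002,-.003):
    robot.move_linear(tcp(.074,f),.03);robot.sleep(.05);s=robot.sense();print(f,np.round(s["wrist_force"],1),np.round(s["wrist_torque"],2))
print(s["t"])
```

```text
[ 0.7 14.   4.2] [ 2.04 -0.1  -0.36] [ 0.0003  0.0042 -0.0004]
0 [ 5.3 12.1 -5.3] [ 1.74 -1.05 -0.32]
-0.001 [ 4.   9.4 -5.8] [ 1.4  -1.09 -0.19]
-0.002 [ 5.6  7.1 -6.8] [ 0.93 -1.14 -0.16]
-0.003 [ 4.1  2.5 -7.2] [ 0.53 -1.04 -0.05]
24.3583
```

View pics/s8.png

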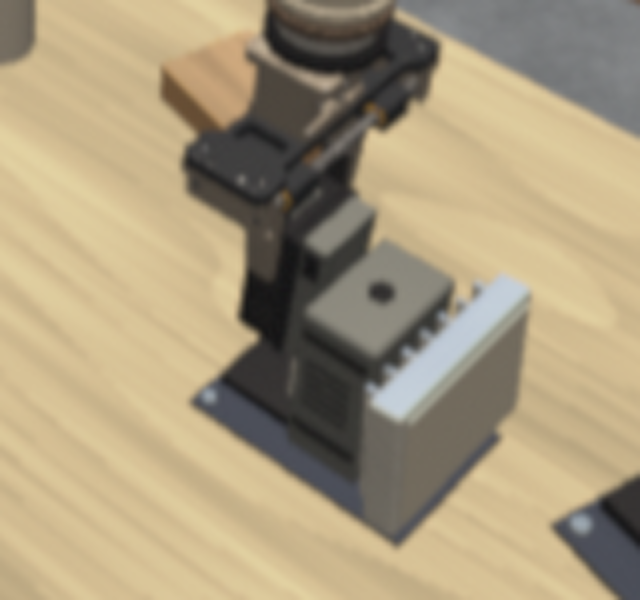

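Run:
```python
from down import *
for f,sd in((-.004,0),(-.004,.001),(-.004,.002)):
    robot.move_linear(tcp(.074,f,sd),.03);robot.sleep(.05);s=robot.sense();print(f,sd,np.round(s["wrist_force"],1),np.round(s["wrist_torque"],2),np.round(s["position"]-tcp(.074,f,sd),4))
z=down(.074,.042,7,np.array([1,0,-4.]),fwd=-.004,side=.001)
robot.sleep(.05);s=robot.sense();print(np.round(s["wrist_force"],1),np.round(s["position"]-tcp(z,-.004,.001),4),s["t"])
```

```text
-0.004 0 [ 1.1  1.6 -6.2] [ 0.28 -0.26 -0.07] [-0.0007  0.0005 -0.0014]
-0.004 0.001 [-1.2  2.8 -4.6] [ 0.52  0.47 -0.19] [-0.0009  0.0005 -0.0006]
-0.004 0.002 [-1.9  4.2 -4.2] [ 0.8  0.5 -0.2] [-0.0001  0.0004 -0.    ]
nose z cmd 0.05 actual 0.0519 df [-5.  10.3  8.2] t 26.7583 gap 0.0638
[-3.9 10.2  4. ] [0.0008 0.0011 0.0019] 26.8083
```

Run:
```python
from down import *
for f,sd in((-.005,0.0005),(-.006,0),(-.007,0)):
    robot.move_linear(tcp(.051,f,sd),.03);robot.sleep(.05);s=robot.sense();print(f,sd,np.round(s["wrist_force"],1),np.round(s["wrist_torque"],2),np.round(s["position"]-tcp(.051,f,sd),4))
    if s["wrist_force"][1]<2: break
z=down(.051,.040,9,np.array([0,0,-4.]),step=.003,fwd=f,side=sd)
robot.sleep(.05);s=robot.sense();print(np.round(s["wrist_force"],1),np.round(s["wrist_torque"],2),np.round(s["position"]-tcp(z,f,sd),4),s["t"])
```

```text
-0.005 0.0005 [ 1.   6.7 -3.1] [ 0.49  0.23 -0.23] [0.0011 0.0001 0.001 ]
-0.006 0 [ 4.7  1.5 -3.8] [-0.15 -0.77 -0.  ] [ 0.0014 -0.0008  0.0009]
nose z cmd 0.04 actual 0.0397 df [ 1.1 -2.7  4.2] t 28.4083 gap 0.0635
[ 1.8 -2.2  0.4] [-1.2  -0.23 -0.17] [-0.0002 -0.0004 -0.0003] 28.4583
```

Run:
```python
from down import *
f,sd=-.0055,.0005
z=.040
for _ in range(4):
    z=down(z,.016,24,np.array([0,0,-4.]),step=.003,v=.04,fwd=f,side=sd)
    robot.sleep(.05);s=robot.sense();F=np.array(s["wrist_force"]);print(F.round(1),np.round(s["wrist_torque"],2),np.round(s["position"]-tcp(z,f,sd),4))
    if z<.0165 or F[2]>15: break
    f+=-.001*np.clip(F[1]/4,-2,2); sd+=.0005*np.clip(F[0]/4,-2,2)
d=robot.get_image("scene")["img"];cv2.imwrite("pics/s9.png",cv2.resize(d[150:300,300:460],(640,600),interpolation=cv2.INTER_CUBIC));print(robot.sense()["t"],f,sd)
```

```text
nose z cmd 0.016 actual 0.0193 df [-5.1  4.  23.5] t 30.4583 gap 0.0634
[-4.4  4.2 20.5] [ 0.05  1.25 -0.16] [0.0007 0.0002 0.0033]
30.5583 -0.0055 0.0005
```

Run:
```python
from geo import *
robot.command_gripper(.09); robot.sleep(.1)
s=robot.sense();print("released",np.round(s["wrist_force"],1),s["t"])
p=np.array(s["position"]);robot.move_linear(p+[0,0,.10],.25)
robot.command_gripper(.0)
b=LP-.036*hl
robot.move_linear(b+[0,0,.165],.2); robot.sleep(.1); f0=robot.sense()["wrist_force"][2]
for k in range(25):
    z=.156-.001*k; robot.move_linear(b+[0,0,z],.03); s=robot.sense(); df=s["wrist_force"][2]-f0
    if df>2: print("z cmd",round(z,4),"tip",round(s["position"][2]-.022,4),"df",round(df,1))
    if df>22: break
print(s["t"])
robot.move_linear(b+[0,0,.26],.25)
d=robot.get_image("scene");cv2.imwrite("pics/s9.png",cv2.resize(d["img"][150:300,300:460],(640,600),interpolation=cv2.INTER_CUBIC))
M=P(d)
print("rear",[(np.round(x["pixel"],1).tolist(),round(x["p"],2)) for x in robot.tip_of("scene","pack_rear")],"expected home",proj(M,LP-.0395*hl+[0,0,.128]).round(1))
print(robot.sense()["t"])
```

```text
released [ 0.7 -0.1 -0.4] 31.2167
z cmd 0.149 tip 0.1284 df 8.3
z cmd 0.148 tip 0.1284 df 12.0
z cmd 0.147 tip 0.1285 df 16.8
z cmd 0.146 tip 0.1286 df 20.6
z cmd 0.145 tip 0.1285 df 25.9
36.7583
rear [([375.6, 214.0], 0.85)] expected home [372.6 213.7]
37.4667
```

View pics/s9.png

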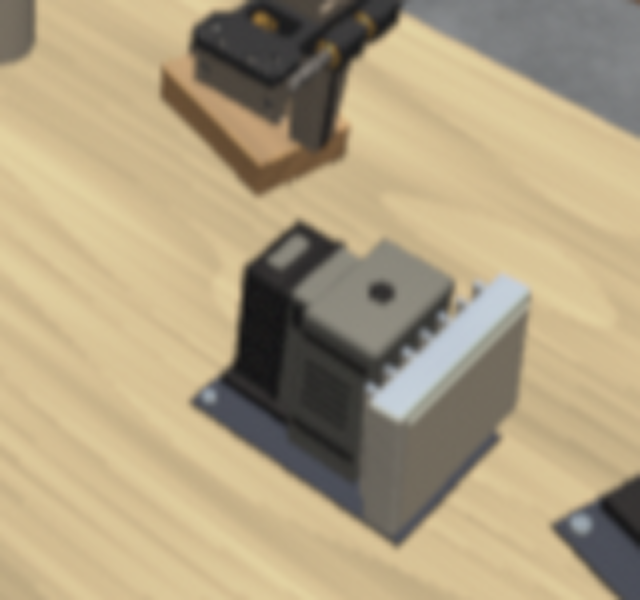

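The push met a solid stop with the rear at 128.4 mm (home is 128), and the picture shows the pack upright and square on the shelf, with the gripper clear of it. Handing in.

```bash
python3 -c "
from rig import robot
s=robot.sense();print(s['t'],s['wrist_force']);robot.job_done()"
```

```text
37.4667 [-0.63427204 -0.42883644  0.04031643]
the job is handed in; nothing more can be done
```

The pack is on the smaller light's shoe, and I handed the job in at about 37.5 s of the 56 s allowed. I gripped it from its flat position, stood it nose down on the bench and regripped it from above. Then I lowered it down the shoe in small steps watching the wrist force, let go, and pushed it home with closed fingers.

**Last checks**
- **Height:** the push met a solid stop with up to 26 N. The rear of the pack was at 128.4 mm, against 128 mm when home.
- **Picture:** it shows the pack upright and square on the shelf, with the gripper clear. The rear point was found about 3 pixels from where it should be.
- **Catch:** I could not see or read it directly. That it has snapped in is inferred from the height and the solid stop.
- **Bystanders:** the offcut looked undisturbed in the last picture. I did not measure any of the bystanders again.

**What disagreed:** my camera estimate of the fit was about 5 mm off towards the light. The shoe pushed back sideways with up to about 14 N on the way down, and I corrected for it by force.

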